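Load a filter into the filter wheel and index it to the beam port

TASK

Take the filter with the orange tab out of the tray and press it, gently but fully home, into the empty brass collar of the filter wheel while the wheel stays in its click at the yellow mark. Then turn the wheel by its black bar exactly one click clockwise, seen from above, so that this filter stands at the blue beam port, and let go. Do not force the glass, and leave the other filters and everything else on the bench where they are.

Things in the scene. Friction and masses are not known exactly. Their poses are not given: they have to be found in the camera images.
- amber_filter: The filter to load: black round cell, 32 mm diameter, 12 mm thick, sharp-edged foot, amber glass, about 60 g. On top an upright orange grip tab 22 mm long (its own x), 12 mm thick (its own y), 30 mm high: 42 mm in all. Origin: centre of its underside, z up. Its yaw in the collar is free. It cracks if all its contacts with the changer add up to over 35 N, of which the seated squeeze takes about 6 N.
- tray: Grey fixed tray 70 x 215 x 10 mm, walls and floor 4 mm, its length along its own y. Three filters stand upright on its floor in any order, about 66 mm apart, tabs roughly along the tray's length. Origin: centre of its underside.
- changer: The filter changer's fixed housing, base plate 230 x 210 mm, carrying the wheel. Origin: centre of its underside, below the wheel's axis. Its -x side (front) has the yellow loading mark, a block 99 to 121 mm from the axis, 44 mm high.
- wheel (a joint): Angle of the filter wheel (rad), growing clockwise seen from above; a disc of 192 mm diameter with six places 60 degrees apart. 0: empty collar at the yellow mark; 1.047: one click on, at the blue port. A sprung detent pulls it to the nearest click with up to about 0.3 N m (a 4 N sideways push at a collar shifts it); the crest lies midway, and past it the wheel runs to the next click.
- hub (a point): Point on the wheel's axis in the plane of the disc's top face, 48 mm above the bench. Its frame turns with the wheel: -x points out along the slot of the empty place, z up.
- port (a point): Top of the blue beam port block on the housing, 118 mm from the axis and 50 mm above the bench, 60 degrees clockwise of the yellow mark; its tube reaches 181 mm from the axis.
- handle_grip (a point): On the wheel's axis, 33 mm above the disc's top face: where to pinch the black bar handle, 40 mm long (along the wheel's x), 12 mm thick, its top 45 mm above the disc. It is fixed to the wheel and turns with it. The five other places, 54 mm from the axis, hold fixed filters with coloured tabs, tops 42 mm above the disc.
- slot_in (a point): Point on the disc's top face, 44 mm from the axis, turning with the wheel: innermost possible centre of the empty brass collar, a ring of 33.6 mm bore, 44 mm outside, 10 mm high, standing on the disc. It is clamped anywhere from here to slot_out, on that line; its place is not reported and must be seen or felt for. A seated filter's underside lies on the disc's top face, 0.8 mm play all round.
- slot_out (a point): As slot_in, 70 mm from the axis: outermost possible centre of the collar. A filter slid outwards on the collar's top under a light push drops in about 3 mm once over the bore; there a sprung ball in the collar's outer side stops it, and a push of 2 to 6 N takes it fully home. The ball then holds it by friction.
- green_filter: Bystander: same shape with a green tab, in the tray.
- white_filter: Bystander: same shape with a white tab, in the tray.
- wash_bottle: Bystander: white bottle with yellow label, 64 mm diameter, 170 mm high. Origin: centre of its underside.
- dropper_bottle: Bystander: small blue bottle, 28 mm diameter, 60 mm high.
- reagent_jar: Bystander: amber jar with red cap, 56 mm diameter, 80 mm high.
- tissue_box: Bystander: cardboard box 110 x 130 x 70 mm.
- driver: Bystander: screwdriver 160 mm long, lying on the bench.

How it is judged:
On the way, in this order (a step that is already met when the one before it is completed fails the run):
1. the orange-tabbed filter is fully home in the collar, with the wheel still in its click at the yellow mark (x of amber_filter in the frame of hub between -0.0725 and -0.0415 m and y of amber_filter in the frame of hub between -0.003 and 0.003 m and z of amber_filter in the frame of hub between -0.002 and 0.0016 m and angle between amber_filter's own z axis and vertical below 0.09 rad and value of joint wheel between -0.2 and 0.2 rad), for 0.2 s.
2. the wheel is one click clockwise, filter still home (x of amber_filter in the frame of hub between -0.0725 and -0.0415 m and y of amber_filter in the frame of hub between -0.003 and 0.003 m and z of amber_filter in the frame of hub between -0.002 and 0.0016 m and angle between amber_filter's own z axis and vertical below 0.09 rad and value of joint wheel between 0.93 and 1.17 rad), for 0.2 s.
At the end, for the whole second after the job is handed in: The orange-tabbed filter lies fully home in the collar (underside within 1.6 mm of the disc's top face, within 3 mm of the slot's line and between 41.5 and 72.5 mm from the axis, tilted under 5 degrees), the wheel is at rest one click clockwise (joint 0.96 to 1.14 rad), and nothing moves (x of amber_filter in the frame of hub between -0.0725 and -0.0415 m and y of amber_filter in the frame of hub between -0.003 and 0.003 m and z of amber_filter in the frame of hub between -0.002 and 0.0016 m and angle between amber_filter's own z axis and vertical below 0.09 rad and value of joint wheel between 0.96 and 1.14 rad and velocity of joint wheel between -0.05 and 0.05 rad/s and linear speed of amber_filter below 0.02 m/s); the robot touches nothing.
It fails at once if the filter is pressed against the changer with more than 35 N (all contacts added) (contact force between amber_filter and changer above 35 N).
It fails at once if the wheel is turned halfway past the wanted click, or halfway back from the start (value of joint wheel above 1.57 rad or value of joint wheel below -0.52 rad).
It fails at once if another filter or a bystander is moved more than 20 mm (distance of any of green_filter, white_filter, wash_bottle, dropper_bottle, reagent_jar, tissue_box, driver from where it was at the start of the episode above 0.02 m).
It also fails if it takes over 72 s, if anything falls off the work surface, if the arm or the gripper's body presses on something with over 40 N, if the wrist force passes 120 N, or if a joint passes its speed limit or range.

ROBOT

A 6-joint arm with a two-finger parallel gripper is mounted at the origin on the work surface. World frame = base frame: x ahead of the robot, y to its left, z up, the work surface at z = 0. Lengths are in m, angles in rad, forces in N, time in s.
With the tool pointing down it reaches from about 0.3 to 0.75 m from the base axis. Payload 8.5 kg.
Tool frame: the origin (TCP) lies on the mounting face of the last link; the fingertips stand 166 mm ahead of it and the grasp point (between the pads) lies 147 mm ahead of it (bot.finger_overhang is the distance from the TCP to the fingertips, in m); z points along the fingers, y is the line along which they close (so a half turn about z gives the same grasp; the last joint's range is limited). The gripper opens to 88 mm and grips with 3 to 60 N. Pads are 18 mm wide; open, the fingers measure 123 mm over their backs; the gripper's body (75 mm by 187 mm) begins 45 mm behind the grasp point.
Start: joints at [1.096, 0.381, 1.297, -0, 1.464, -0.215], TCP at [0.141, 0.532, 0.405] pointing down, gripper open.
Joint ranges: [-3.11, 3.11], [-0.89, 2.33], [0.22, 2.48], [-1.42, 4.56], [0.17, 2.85], [-2.88, 2.88]. Speed limits (rad/s): [2.39, 2.39, 3.14, 3.14, 3.14, 3.14].

INTERFACE

Orientations are given as a unit quaternion [x, y, z, w].
In Python, from bench import bot, cams, close_job gives the robot as it stands.
- The arm moves only by the tool step_arm, never from a script. Its argument "increments" is a list of rows, each a list of 3 entries, a list of its own where there are three numbers: the shift along the tool's x, y, z in cm, then the turn, a rotation vector about the tool's x, y, z in rad, then the opening, from 0 (shut) to 1 (fully open). In form: [[[dx, dy, dz], [rx, ry, rz], claw], ...]. A call has exactly 8 rows; each row is the pose to reach, as a shift and turn from the pose commanded when the call began, along the tool's axes at that moment; what a row does not reach only later rows make up. A row lasts 1/10 s, in which the tool goes at most 50 mm and 8.59 degrees, less where a joint would pass 70% of its speed; a pose out of reach is approached as far as the arm can. A call with a gripper value outside its range is refused whole. The fingers move at their own pace and stop on an object; "newtons" is the grip in N (left out, the last holds). Time passes only in rows, so rows that repeat a pose let the fingers close, or fill a call up. It gives the time, the measured TCP pose, the force, the opening and the grip force at its end, in the units of the state.
- bot.state(): the state, without advancing time (a new reading comes with each control period).
- cams.read_camera(name): name is "scene" or "top"; returns a dict with "image" (420x560x3 uint8, red, green, blue), "z_map" (420x560 float32, m along the optical axis (not along the pixel's ray), 0 where there is no reading), "fov_y" (degrees; the focal length in pixels is half the picture's height over the tangent of half this angle, whatever the lens; pixels are square), "cx", "cy" (the principal point, pixels), "xyz" and "rotation" of the camera in the world. Camera axes: x right, y down, z forward; pixel columns grow to the right and rows downward; lengths in m; the calibration is good to about 2 mm. A picture is of the moment at which its call begins.
- close_job(): hands the job in; it is judged then, once.
The state is a dict: "time": time; "qpos": joint angles; "joint_velocities": joint speeds; "tau": joint torques, N m; "ee_pos": TCP position; "orientation": TCP orientation; "wrist_force": force on the tool from outside, world axes, zero at the start; "ft_torque": the same for the moment, N m; "width": finger opening in m; "grip_force": force on a finger pad.
Only numpy, scipy, OpenCV 4.12 (cv2) and the standard library are available. Lean on these libraries where they do the work, as an engineer would, in place of code of your own. Each camera call takes 0.05 s, during which the arm holds its last target. There are 200 camera calls.

## Working session

There is one attempt and no reset: what is moved stays moved. The work goes in short steps, Python scripts to look and compute and a tool call to move; the robot and the scene stay as the last step left them, time stands still between calls to the robot, and variables do not carry over. Pictures are saved under pics/ and viewed, at most 10 in all, crops included, and the job is handed in when it is done.

Besides the shell and the picture viewer there is one more tool, called after "Call:" by a JSON object that holds its "name" and its "arguments". step_arm: Moves the arm, as the interface text tells. Its arguments: {"type":"object","properties":{"increments":{"type":"array"},"newtons":{"type":"number"}},"required":["increments"]}

```bash
ls; mkdir -p pics; cat > h.py <<'E'
import numpy as np,cv2
from scipy.spatial.transform import Rotation as R
from bench import bot,cams
def K(c):
    f=c["image"].shape[0]/2/np.tan(np.radians(c["fov_y"])/2); return f,c["cx"],c["cy"]
def rot(c):
    r=np.array(c["rotation"],float); return r if r.shape==(3,3) else R.from_quat(r).as_matrix()
def cloud(c):
    f,cx,cy=K(c); h,w=c["z_map"].shape; u,v=np.meshgrid(np.arange(w),np.arange(h)); z=c["z_map"]
    p=np.stack([(u-cx)/f*z,(v-cy)/f*z,z],-1); return p@rot(c).T+np.array(c["xyz"])
def proj(c,p):
    f,cx,cy=K(c); q=(np.array(p)-np.array(c["xyz"]))@rot(c); return q[...,:2]/q[...,2:]*f+[cx,cy]
def save(c,n,box=None,s=1):
    im=c["image"]
    if box: im=im[box[1]:box[3],box[0]:box[2]]
    cv2.imwrite("pics/"+n,cv2.resize(im[:,:,::-1],None,fx=s,fy=s,interpolation=cv2.INTER_CUBIC))
E
python3 - <<'E'
from h import *
import pickle
print(bot.state())
for n in("scene","top"):
    c=cams.read_camera(n); save(c,n+".png"); pickle.dump(c,open(n+".pkl","wb")); print(n,c["fov_y"],c["cx"],c["cy"],c["xyz"],np.round(rot(c),3).tolist(),(c["z_map"]>0).mean())
E
```

```text
pics
{'time': 0.0, 'qpos': array([ 1.09567564e+00,  3.81176653e-01,  1.29827693e+00, -1.85639875e-05,
        1.46357253e+00, -2.15349677e-01]), 'joint_velocities': array([ 0.00116691,  0.00019775, -0.0022045 , -0.00120665,  0.00016192,
       -0.00041977]), 'tau': array([ 1.01807655e-03, -4.37932599e+01, -2.24555218e+01,  7.13537796e-02,
        3.53002630e-02, -9.28415693e-05]), 'ee_pos': array([0.14127832, 0.53149126, 0.40414253]), 'orientation': array([ 1.29519590e-01,  9.91576604e-01, -6.77561833e-04, -2.33870462e-04]), 'wrist_force': array([-0.56515394, -0.31030836,  0.78963841]), 'ft_torque': array([-0.00142306,  0.00616411,  0.02254821]), 'grip_force': 0.0, 'width': 0.08813089003775504}
scene 56.068934584930304 280.8622526360619 208.98988680676956 [1.20618265 0.58252919 0.61763158] [[-0.652, 0.422, -0.63], [0.758, 0.344, -0.554], [-0.017, -0.839, -0.544]] 0.9959141156462585
top 45.32493538612586 275.8261412821964 212.9443391219735 [ 0.43093332 -0.00461143  1.28491728] [[0.017, -0.994, 0.112], [-1.0, -0.017, 0.003], [-0.001, -0.112, -0.994]] 0.9959906462585034
```

View pics/scene.png

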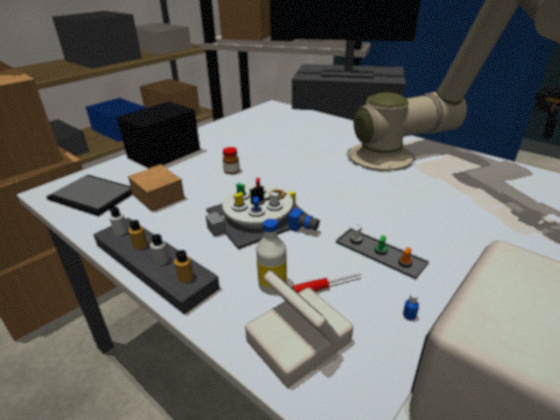

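View pics/top.png

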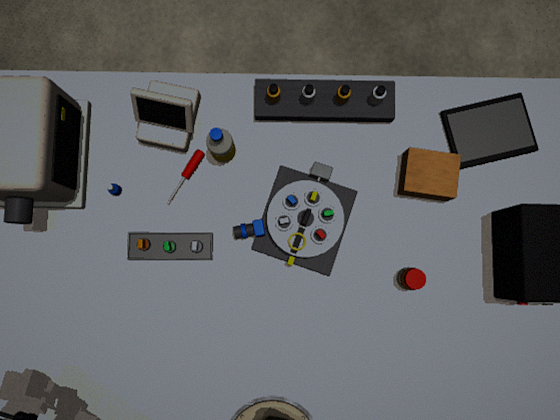

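The scene view shows the tray with white, green and orange tabs at (357,232), (382,243) and (406,256), and the wheel around (258,205). In the top view the orange filter is at (142,244), the brass collar at (297,240), the yellow mark at (291,261), and the blue port at (252,228). The wash bottle is at (221,146).

```bash
python3 - <<'E'
from h import *
import pickle
cs={n:pickle.load(open(n+".pkl","rb")) for n in("scene","top")}
save(cs["top"],"t_crop.png",(235,155,365,285),4.5)
hues={"orange":(5,16),"yellow":(24,34),"green":(45,80),"blue":(100,125)}
for n,c in cs.items():
    P=cloud(c); hsv=cv2.cvtColor(c["image"],cv2.COLOR_RGB2HSV)
    for k,(a,b) in hues.items():
        m=((hsv[...,0]>=a)&(hsv[...,0]<=b)&(hsv[...,1]>140)&(hsv[...,2]>60)).astype(np.uint8)
        m[(P[...,2]<0.008)|(P[...,2]>0.2)]=0
        N,l,s,ce=cv2.connectedComponentsWithStats(m)
        for i in range(1,N):
            if s[i,4]>=12:
                q=P[l==i]; t=q[q[:,2]>np.percentile(q[:,2],90)-0.006]
                print(n,k,s[i,4],ce[i].round(1),"med",np.median(q,0).round(4),"topmean",t.mean(0).round(4),"zmax",q[:,2].max().round(4))
E
```

```text
scene orange 626 [ 24.7 117.5] med [ 0.7557 -1.0811  0.1178] topmean [ 0.7376 -1.0798  0.1847] zmax 0.1996
scene orange 39 [  4.1 103.8] med [ 0.8042 -1.0846  0.1805] topmean [ 0.802  -1.0841  0.1925] zmax 0.1996
scene orange 20 [  2.2 133. ] med [ 0.844  -1.0878  0.0831] topmean [ 0.8441 -1.0875  0.0912] zmax 0.0971
scene orange 156 [ 19.2 142.1] med [ 0.8053 -1.0849  0.0332] topmean [ 0.8114 -1.0852  0.0573] zmax 0.0653
scene orange 87 [230.1 158.7] med [ 0.4317 -0.3172  0.0534] topmean [ 0.4303 -0.3215  0.0615] zmax 0.0686
scene orange 451 [152.5 181.1] med [ 0.6936 -0.368   0.0694] topmean [ 0.6848 -0.3716  0.0697] zmax 0.0731
scene orange 15 [177.9 189.7] med [ 0.6425 -0.3153  0.0359] topmean [ 0.6464 -0.3154  0.0378] zmax 0.0422
scene orange 12 [165.8 190. ] med [ 0.6835 -0.3197  0.0493] topmean [ 0.6916 -0.3182  0.0574] zmax 0.059
scene orange 19 [174.4 195.6] med [ 0.6593 -0.3165  0.0219] topmean [ 0.6593 -0.3159  0.0301] zmax 0.0346
scene orange 18 [161.9 198.7] med [ 0.6988 -0.3217  0.0271] topmean [ 0.6944 -0.3212  0.0342] zmax 0.0376
scene orange 17 [151.1 197.5] med [ 0.
[... 1885 characters left out ...]
  0.0903] zmax 0.095
top green 48 [166.4 245.9] med [0.4845 0.2679 0.0448] topmean [0.4859 0.2677 0.0466] zmax 0.0522
top green 13 [172.2 245.7] med [0.4861 0.2593 0.0171] topmean [0.4869 0.2593 0.0176] zmax 0.0221
top blue 122 [215.5 133.5] med [0.7366 0.1394 0.1695] topmean [0.7366 0.1396 0.1699] zmax 0.175
top blue 40 [114.2 188.6] med [0.6247 0.4044 0.0388] topmean [0.6257 0.4059 0.0399] zmax 0.0514
top blue 49 [291.6 199.3] med [ 0.6003 -0.0389  0.0901] topmean [ 0.6    -0.0376  0.0902] zmax 0.0936
top blue 165 [258.5 227.2] med [0.5348 0.0406 0.0495] topmean [0.5349 0.0421 0.0499] zmax 0.0557
top blue 61 [243.3 230.3] med [0.5266 0.0795 0.046 ] topmean [0.5282 0.0798 0.0479] zmax 0.053
```

View pics/t_crop.png

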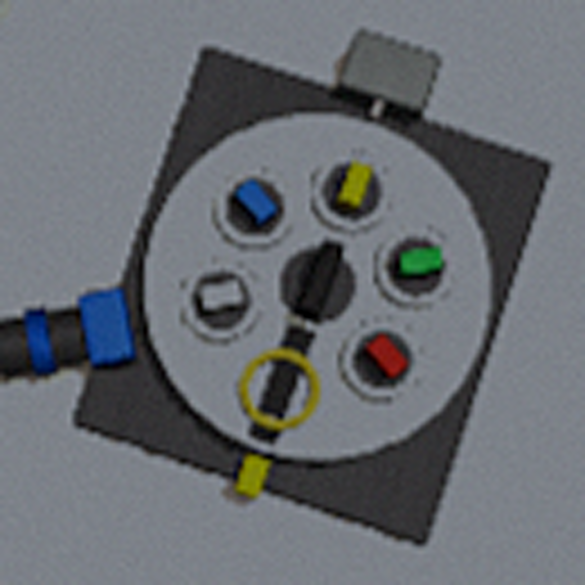

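The crop shows the brass collar at crop (279,390), full-image (297,241). The slot runs toward the yellow mark at crop (253,475), and the handle bar points along the slot at crop (318,285). Next I'll do geometric fits.

```bash
python3 - <<'E'
from h import *
import pickle
from scipy.optimize import least_squares
cs={n:pickle.load(open(n+".pkl","rb")) for n in("scene","top")}
c=cs["top"];f,cx,cy=K(c)
def onplane(c,uv,z):
    f,cx,cy=K(c);d=np.c_[(uv-[cx,cy])/f,np.ones(len(uv))]@rot(c).T;o=np.array(c["xyz"]);return o+d*((z-o[2])/d[:,2])[:,None]
hsv=cv2.cvtColor(c["image"],cv2.COLOR_RGB2HSV);P=cloud(c)
# collar ring
b=np.zeros(P.shape[:2],bool);b[225:257,283:312]=1
m=b&(hsv[...,0]>=18)&(hsv[...,0]<=36)&(hsv[...,1]>90)
v,u=np.nonzero(m);q=onplane(c,np.c_[u,v].astype(float),0.058)
r=least_squares(lambda p:np.hypot(q[:,0]-p[0],q[:,1]-p[1])-p[2],[.5,-.054,.02]);print("collar",r.x,len(q),np.median(P[m][:,2]),np.std(r.fun))
# ring weights using saturation, box outer
# tabs from top and scene
for n,c in cs.items():
    P=cloud(c)
    near=np.hypot(P[...,0]-.557,P[...,1]+.073)<.08
    m=(near&(P[...,2]>.084)&(P[...,2]<.1)).astype(np.uint8)
    N,l,s,ce=cv2.connectedComponentsWithStats(m)
    for i in range(1,N):
        if s[i,4]>8:
            t=P[l==i];w,V=np.linalg.eigh(np.cov(t[:,:2].T));print(n,s[i,4],ce[i].round(1),t.mean(0).round(4),np.degrees(np.arctan2(V[1,1],V[0,1])).round(1),(np.sqrt(w*12)).round(4))
    m=((np.abs(P[...,0]-.49)<.05)&(np.abs(P[...,1]-.27)<.12)&(P[...,2]>.036)&(P[...,2]<.06)).astype(np.uint8)
    N,l,s,ce=cv2.connectedComponentsWithStats(m)
    for i in range(1,N):
        if s[i,4]>8:
            t=P[l==i];w,V=np.linalg.eigh(np.cov(t[:,:2].T));print(n,"tray",s[i,4],ce[i].round(1),t.mean(0).round(4),np.degrees(np.arctan2(V[1,1],V[0,1])).round(1),(np.sqrt(w*12)).round(4))
    t=P[near&(P[...,2]>.044)&(P[...,2]<.052)];print("disc z",np.median(t[:,2]))
# disc circle
c=cs["top"];P=cloud(c);near=np.hypot(P[...,0]-.557,P[...,1]+.073)<.12
m=near&(P[...,2]>.040)&(hsv[...,2]>110)&(hsv[...,1]<60)
cn,_=cv2.findContours(m.astype(np.uint8),cv2.RETR_EXTERNAL,cv2.CHAIN_APPROX_NONE)
k=max(cn,key=cv2.contourArea)[:,0].astype(float);q=onplane(c,k,.048)
r=least_squares(lambda p:np.hypot(q[:,0]-p[0],q[:,1]-p[1])-p[2],[.557,-.073,.096],loss="soft_l1",f_scale=.001);print("disc",r.x,np.std(r.fun))
save(c,"o_crop.png",(122,225,222,265),8)
c=cs["scene"];save(c,"s_crop.png",(340,220,440,280),8)
E
```

```text
collar [ 0.50009952 -0.05227122  0.02036756] 123 0.0572971395492754 0.004404215563922891
scene 27 [257.  179.4] [ 0.5223 -0.1061  0.0894] -142.8 [0.0133 0.026 ]
scene 31 [239.4 184.2] [ 0.5715 -0.1258  0.0887] 90.2 [0.0143 0.0243]
scene 75 [256.1 188.6] [ 0.5619 -0.0714  0.0903] 159.1 [0.0119 0.0418]
scene 36 [273.1 193.8] [ 0.552  -0.0195  0.0888] 94.9 [0.0133 0.025 ]
scene 37 [238.1 194.4] [ 0.6119 -0.0893  0.0888] 162.9 [0.0136 0.0235]
scene 30 [255.  199.5] [ 0.6028 -0.0364  0.0892] -136.2 [0.0127 0.0243]
scene tray 50 [356.6 228.4] [0.4911 0.2006 0.044 ] 171.0 [0.0131 0.0242]
scene tray 50 [381.8 238.8] [0.4895 0.269  0.0438] -172.0 [0.0133 0.0246]
scene tray 57 [406.5 250.7] [0.494  0.334  0.0441] 176.6 [0.0131 0.0241]
disc z 0.04838558293688744
top 47 [313.3 194.9] [ 0.6114 -0.09    0.0896] 157.2 [0.012  0.0231]
top 47 [291.3 198.7] [ 0.6009 -0.0372  0.0899] -143.1 [0.0128 0.0222]
top 84 [305.7 215.8] [ 0.56   -0.0722  0.0924] 161.1 [0.0121 0.0403]
top 49 [327.8 212. ] [ 0.5705 -0.125   0.0899] 102.5 [0.0125 0.0231]
top 47 [283.6 219.6] [ 0.5503 -0.0198  0.0897] 98.2 [0.0123 0.0217]
top 48 [320.4 233.2] [ 0.5194 -0.1076  0.0899] -137.8 [0.0127 0.0224]
top tray 55 [139.6 242.9] [0.4909 0.3338 0.0454] -177.0 [0.0143 0.0227]
top tray 50 [166.2 245. ] [0.4869 0.268  0.0455] -164.3 [0.0131 0.0224]
top tray 47 [193.9 245.1] [0.4877 0.1996 0.0464] 176.6 [0.0128 0.0226]
disc z 0.04813316685786484
disc [ 0.55960644 -0.07287247  0.09365244] 0.0006869565921170716
```

View pics/o_crop.png

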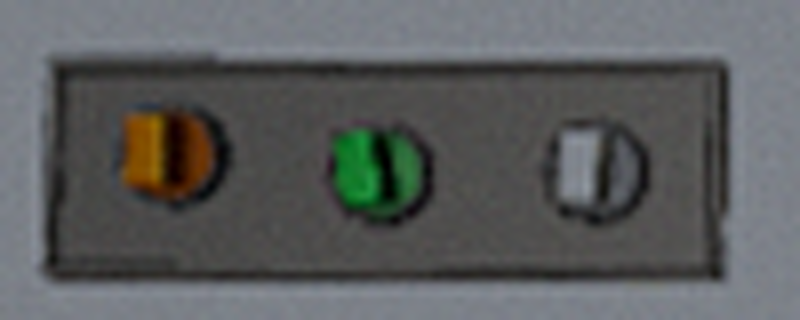

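View pics/s_crop.png

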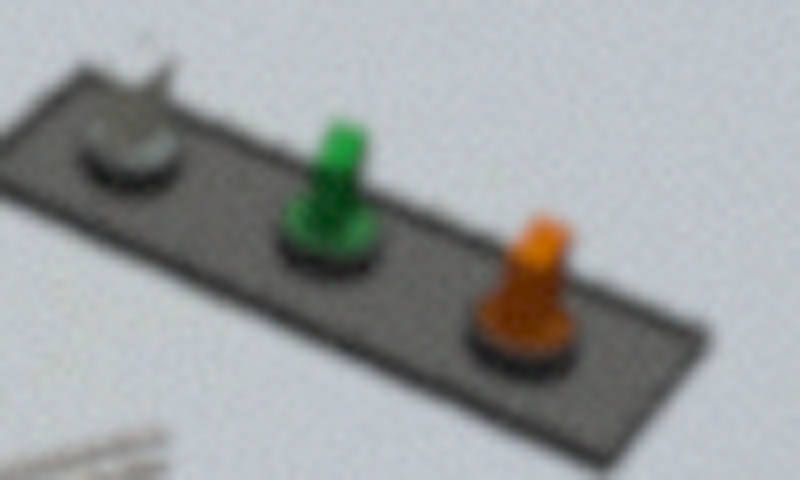

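The top crop shows the orange tab centred at (140,243) full-image, with its long side along world x and the tray wall well clear. The scene crop confirms it stands upright, at the end of the tray next to green.

```bash
python3 - <<'E'
from h import *
import pickle
from scipy.optimize import least_squares
T={"top":[(.5503,-.0198,1),(.6009,-.0372,2),(.6114,-.09,3),(.5705,-.125,4),(.5194,-.1076,5)],
"scene":[(.552,-.0195,1),(.6028,-.0364,2),(.6119,-.0893,3),(.5715,-.1258,4),(.5223,-.1061,5)]}
for n,t in T.items():
    t=np.array(t)
    def res(p):
        a=p[2]-t[:,2]*np.pi/3; return np.r_[p[0]+.054*np.cos(a)-t[:,0],p[1]+.054*np.sin(a)-t[:,1]]
    r=least_squares(res,[.56,-.072,np.radians(162)]);print(n,r.x[:2],np.degrees(r.x[2]),np.abs(r.fun).max())
    H,ang=r.x[:2],r.x[2]
    c=pickle.load(open(n+".pkl","rb"));f,cx,cy=K(c)
    # collar: render ring model vs saturation
    hsv=cv2.cvtColor(c["image"],cv2.COLOR_RGB2HSV).astype(float)
    P=cloud(c);w=P[...,:2]-H;rad=w@[np.cos(ang),np.sin(ang)];tan=w@[-np.sin(ang),np.cos(ang)]
    m=(P[...,2]>.0535)&(P[...,2]<.063)&(rad>30e-3)&(rad<95e-3)&(abs(tan)<.03)
    # annulus fit by colour on plane z=.058
    v,u=np.mgrid[0:420,0:560];d=np.stack([(u-cx)/f,(v-cy)/f,np.ones(u.shape)],-1)@rot(c).T
    o=np.array(c["xyz"]);Q=o+d*((.058-o[2])/d[...,2])[...,None];w=Q[...,:2]-H
    rad=w@[np.cos(ang),np.sin(ang)];tan=w@[-np.sin(ang),np.cos(ang)]
    b=(rad>.034)&(rad<.092)&(abs(tan)<.03)
    S=np.clip((hsv[...,1]-40)/100,0,1)*((hsv[...,0]>15)&(hsv[...,0]<40))
    best=[]
    sg=.0015
    for r0 in np.arange(.044,.0705,.0005):
        for t0 in np.arange(-.006,.0061,.0005):
            D=np.hypot(rad[b]-r0,tan[b]-t0); M=1/(1+np.exp(-(D-.0168)/sg))-1/(1+np.exp(-(D-.022)/sg)); best.append((np.corrcoef(M,S[b])[0,1],r0,t0))
    print("ring",max(best)); print("depth pts",m.sum(),np.median(rad[m]),np.median(tan[m]))
E
```

```text
top [ 0.56029631 -0.07238098] 160.87155165845607 0.0004498540302734118
ring (np.float64(0.8856993376556318), np.float64(0.06200000000000001), np.float64(0.0005000000000000056))
depth pts 119 0.05909100047640082 -0.0004597973179587862
scene [ 0.56190936 -0.07184358] 160.66142052444573 0.0013535998114362346
ring (np.float64(0.5138031469643358), np.float64(0.05800000000000001), np.float64(-0.003999999999999998))
depth pts 53 0.06861456435745063 0.006430159381516971
```

Call:
{"name": "step_arm", "arguments": {"increments": [[[0,0,0],[0,0,-0.13],0.4],[[0,0,0],[0,0,-0.26],0.4],[[0,0,0],[0,0,-0.26],0.4],[[0,0,0],[0,0,-0.26],0.4],[[0,0,0],[0,0,-0.26],0.4],[[0,0,0],[0,0,-0.26],0.4],[[0,0,0],[0,0,-0.26],0.4],[[0,0,0],[0,0,-0.26],0.4]], "newtons": 15}}

```text
time: 0.9
ee_pos: [0.1413, 0.5315, 0.4047]
orientation: [0.0, 1.0, -0.0, 0.0]
wrist_force: [-0.9, -0.2, -0.6]
width: 0.035
grip_force: 0.0
```

Call:
{"name": "step_arm", "arguments": {"increments": [[[-4.4,-2.5,2],[0,0,0],0.4],[[-8.8,-5,4],[0,0,0],0.4],[[-13.2,-7.5,6],[0,0,0],0.4],[[-17.6,-10,8],[0,0,0],0.4],[[-22,-12.5,10],[0,0,0],0.4],[[-26.4,-15,12],[0,0,0],0.4],[[-30.8,-17.5,14],[0,0,0],0.4],[[-35.1,-19.75,15.5],[0,0,0],0.4]]}}

```text
time: 1.7
ee_pos: [0.4674, 0.3471, 0.2591]
orientation: [0.0, 1.0, -0.0, -0.0]
wrist_force: [0.9, 1.2, -0.3]
width: 0.0351
grip_force: 0.0
```

Call:
{"name": "step_arm", "arguments": {"increments": [[[0,0,0],[0,0,0],0.4],[[0,0,0],[0,0,0],0.4],[[0,0,0],[0,0,0],0.4],[[0,0,0],[0,0,0],0.4],[[0,0,0],[0,0,0],0.4],[[0,0,0],[0,0,0],0.4],[[0,0,0],[0,0,0],0.4],[[0,0,0],[0,0,0],0.4]]}}

```text
time: 2.5
ee_pos: [0.4658, 0.3484, 0.26]
orientation: [-0.0, 1.0, 0.0, 0.0]
wrist_force: [0.5, 0.9, -0.4]
width: 0.0351
grip_force: 0.0
```

```bash
python3 - <<'E'
from h import *
c=cams.read_camera("scene"); p=bot.state()["ee_pos"]; print(p)
uv=proj(c,p-[0,0,.166]);print(uv); save(c,"over.png",(340,170,460,290),5)
E
```

```text
[0.46590041 0.34838374 0.25998865]
[421.6659281  229.66377494]
```

View pics/over.png

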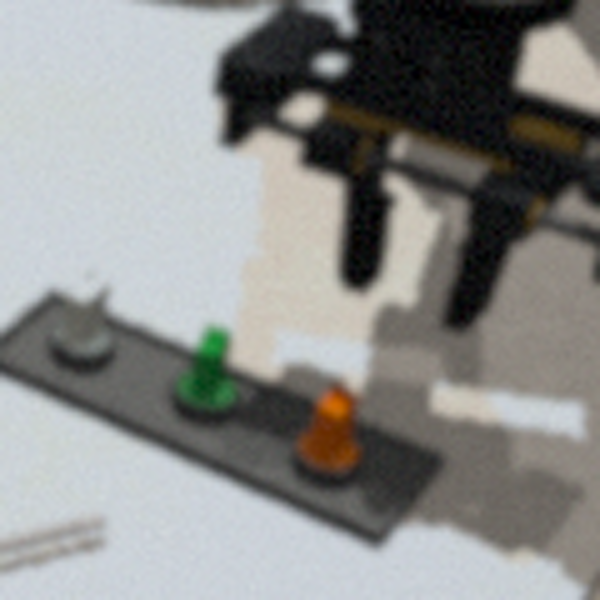

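The fingers hang short of the orange filter with their gap along y, clear of green. The last call fell short of its target, so I'll correct that and then descend.

Call:
{"name": "step_arm", "arguments": {"increments": [[[-2.62,-1.44,0],[0,0,0],0.4],[[-2.62,-1.44,1],[0,0,0],0.4],[[-2.62,-1.44,2.5],[0,0,0],0.4],[[-2.62,-1.44,4],[0,0,0],0.4],[[-2.62,-1.44,5.5],[0,0,0],0.4],[[-2.62,-1.44,6.5],[0,0,0],0.4],[[-2.62,-1.44,7.2],[0,0,0],0.4],[[-2.62,-1.44,7.4],[0,0,0],0.4]]}}

```text
time: 3.35
ee_pos: [0.492, 0.334, 0.1853]
orientation: [-0.0, 1.0, -0.0, -0.0]
wrist_force: [0.3, 0.4, 0.7]
width: 0.0355
grip_force: 0.0
```

Call:
{"name": "step_arm", "arguments": {"increments": [[[0,0,0],[0,0,0],0.3],[[0,0,0],[0,0,0],0.2],[[0,0,0],[0,0,0],0.0],[[0,0,0],[0,0,0],0.0],[[0,0,0],[0,0,0],0.0],[[0,0,0],[0,0,0],0.0],[[0,0,0],[0,0,0],0.0],[[0,0,0],[0,0,0],0.0]]}}

```text
time: 4.15
ee_pos: [0.4923, 0.334, 0.1864]
orientation: [-0.0, 1.0, 0.0, 0.0]
wrist_force: [-0.3, 1.0, 4.7]
width: 0.0119
grip_force: 15.0
```

Call:
{"name": "step_arm", "arguments": {"increments": [[[0,0,-1],[0,0,0],0],[[0,0,-3],[0,0,0],0],[[0,0,-6],[0,0,0],0],[[0,0,-9],[0,0,0],0],[[0,0,-11],[0,0,0],0],[[0,-3,-11],[0,0,0],0],[[0,-6,-11],[0,0,0],0],[[0,-9,-11],[0,0,0],0]]}}

```text
time: 4.95
ee_pos: [0.4918, 0.243, 0.2964]
orientation: [-0.0, 1.0, -0.0, 0.0]
wrist_force: [0.1, -0.6, -0.8]
width: 0.0119
grip_force: 15.0
```

Call:
{"name": "step_arm", "arguments": {"increments": [[[0,-4,0],[0,0,0.1],0],[[0,-8,0],[0,0,0.2],0],[[0,-12,0],[0,0,0.3],0],[[0,-16,0],[0,0,0.335],0],[[0,-20,0],[0,0,0.335],0],[[0,-24,0],[0,0,0.335],0],[[0,-26,0],[0,0,0.335],0],[[0,-26,0],[0,0,0.335],0]]}}

```text
time: 5.75
ee_pos: [0.4922, -0.0182, 0.2962]
orientation: [0.168, 0.986, -0.0, 0.0]
wrist_force: [0.2, 0.5, 0.1]
width: 0.0116
grip_force: 15.0
```

```bash
python3 - <<'E'
from h import *
s=bot.state();p=s["ee_pos"];Rm=R.from_quat(s["orientation"]).as_matrix();print(p,Rm.round(3).tolist(),s["width"],s["wrist_force"])
t=np.array([.5081,-.0536,p[2]]);print((Rm.T@(t-p))*100)
E
```

```text
[ 0.49224586 -0.01818104  0.29624515] [[-0.943, 0.332, 0.0], [0.332, 0.943, -0.0], [-0.0, -0.0, -1.0]] 0.011601529108134886 [0.15401649 0.4638836  0.10480461]
[-2.67093623e+00 -2.81507817e+00  1.43305341e-03]
```

Call:
{"name": "step_arm", "arguments": {"increments": [[[-1.4,-1.4,0],[0,0,0],0],[[-2.67,-2.82,0],[0,0,0],0],[[-2.67,-2.82,1],[0,0,0],0],[[-2.67,-2.82,2.5],[0,0,0],0],[[-2.67,-2.82,4],[0,0,0],0],[[-2.67,-2.82,4.8],[0,0,0],0],[[-2.67,-2.82,5.0],[0,0,0],0],[[-2.67,-2.82,5.0],[0,0,0],0]]}}

```text
time: 6.55
ee_pos: [0.5082, -0.0512, 0.2459]
orientation: [0.166, 0.986, 0.0, -0.0]
wrist_force: [0.2, 0.6, -0.6]
width: 0.0121
grip_force: 15.0
```

```bash
python3 - <<'E'
from h import *
print(bot.state()["ee_pos"],bot.state()["wrist_force"])
c=cams.read_camera("scene");save(c,"near.png",(210,150,310,230),8)
P=cloud(c);hsv=cv2.cvtColor(c["image"],cv2.COLOR_RGB2HSV)
m=(hsv[...,0]>=5)&(hsv[...,0]<=15)&(hsv[...,1]>140)&(P[...,2]>.055)&(np.hypot(P[...,0]-.51,P[...,1]+.05)<.04)
print(m.sum(),P[m].mean(0),P[m].min(0),P[m].max(0))
E
```

```text
[ 0.50824199 -0.0511884   0.24590383] [ 0.22536983  0.59497246 -0.61964578]
56 [ 0.5173802  -0.04790407  0.10036524] [ 0.50754252 -0.06270138  0.07461588] [ 0.54214299 -0.01560359  0.24115534]
```

View pics/near.png

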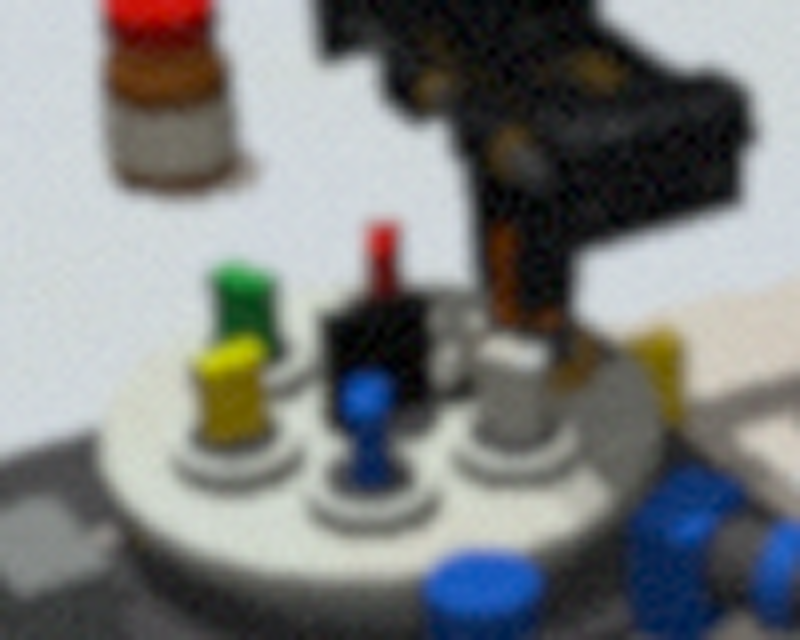

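The filter is held upright over the wheel, just behind the white tab, with brass visible beneath at crop (560,370). I'll correct 2.3 mm sideways and feel downwards.

Call:
{"name": "step_arm", "arguments": {"increments": [[[0,-0.12,0],[0,0,0],0],[[0,-0.23,0],[0,0,0],0],[[0,-0.23,0.2],[0,0,0],0],[[0,-0.23,0.4],[0,0,0],0],[[0,-0.23,0.5],[0,0,0],0],[[0,-0.23,0.55],[0,0,0],0],[[0,-0.23,0.55],[0,0,0],0],[[0,-0.23,0.55],[0,0,0],0]]}}

```text
time: 7.4
ee_pos: [0.5075, -0.0536, 0.2405]
orientation: [0.167, 0.986, -0.0, 0.0]
wrist_force: [1.2, -0.4, -0.2]
width: 0.0118
grip_force: 15.0
```

```bash
cat >> h.py <<'E'
def fr():
    s=bot.state();H=np.array([.561,-.072]);a=np.radians(160.8);w=s["ee_pos"][:2]-H
    u=np.array([np.cos(a),np.sin(a)]);t=-np.array([-np.sin(a),np.cos(a)]);F=s["wrist_force"]
    print("t%.2f rad %.2f toolytan %.2f z %.2f | Frad %.1f Ftan %.1f Fz %.1f"%(s["time"],1e3*w@u,1e3*w@t,1e3*s["ee_pos"][2],F[:2]@u,F[:2]@t,F[2]),"M",s["ft_torque"].round(2),s["width"])
E
python3 -c "from h import *;fr()"
```

```text
t7.40 rad 56.60 toolytan -0.27 z 240.47 | Frad -1.3 Ftan 0.0 Fz -0.2 M [-0.05  0.02 -0.03] 0.011849095363374494
```

Call:
{"name": "step_arm", "arguments": {"increments": [[[0,0,0.05],[0,0,0],0],[[0,0,0.1],[0,0,0],0],[[0,0,0.1],[0,0,0],0],[[0,0,0.15],[0,0,0],0],[[0,0,0.15],[0,0,0],0],[[0,0,0.15],[0,0,0],0],[[0,0,0.15],[0,0,0],0],[[0,0,0.15],[0,0,0],0]]}}

```text
time: 8.2
ee_pos: [0.5074, -0.0536, 0.2401]
orientation: [0.167, 0.986, -0.0, 0.001]
wrist_force: [-4.4, 0.7, 12.9]
width: 0.0118
grip_force: 15.0
```

```bash
python3 -c "from h import *;fr()"
```

```text
t8.20 rad 56.68 toolytan -0.26 z 240.10 | Frad 4.4 Ftan -0.8 Fz 12.9 M [0.21 0.62 0.05] 0.011836066583466691
```

Call:
{"name": "step_arm", "arguments": {"increments": [[[0,0,-0.07],[0,0,0],0],[[0.05,0,-0.07],[0,0,0],0],[[0.1,0,-0.07],[0,0,0],0],[[0.15,0,-0.07],[0,0,0],0],[[0.2,0,-0.07],[0,0,0],0],[[0.25,0,-0.07],[0,0,0],0],[[0.25,0,-0.07],[0,0,0],0],[[0.25,0,-0.07],[0,0,0],0]]}}

```text
time: 9.0
ee_pos: [0.5056, -0.053, 0.2402]
orientation: [0.167, 0.986, -0.0, 0.001]
wrist_force: [3.3, -0.9, 5.6]
width: 0.0121
grip_force: 15.0
```

```bash
python3 -c "from h import *;fr()"
```

```text
t9.00 rad 58.57 toolytan -0.30 z 240.18 | Frad -3.4 Ftan 0.2 Fz 5.6 M [-0.12 -0.61  0.  ] 0.012086061089120966
```

Call:
{"name": "step_arm", "arguments": {"increments": [[[0.05,0,0],[0,0,0],0],[[0.1,0,0],[0,0,0],0],[[0.12,0,0],[0,0,0],0],[[0.15,0,0],[0,0,0],0],[[0.18,0,0],[0,0,0],0],[[0.2,0,0],[0,0,0],0],[[0.2,0,0],[0,0,0],0],[[0.2,0,0],[0,0,0],0]]}}

```text
time: 9.8
ee_pos: [0.5032, -0.0523, 0.2395]
orientation: [0.167, 0.986, -0.0, -0.0]
wrist_force: [2.7, -4.3, -0.6]
width: 0.012
grip_force: 15.0
```

```bash
python3 -c "from h import *;fr()"
```

```text
t9.80 rad 61.12 toolytan -0.39 z 239.46 | Frad -4.0 Ftan -3.1 Fz -0.6 M [-0.59 -0.37 -0.03] 0.01203987444301639
```

Call:
{"name": "step_arm", "arguments": {"increments": [[[-0.03,-0.03,0],[0,0,0],0],[[-0.03,-0.03,0.05],[0,0,0],0],[[-0.03,-0.03,0.1],[0,0,0],0],[[-0.03,-0.03,0.1],[0,0,0],0],[[-0.03,-0.03,0.15],[0,0,0],0],[[-0.03,-0.03,0.15],[0,0,0],0],[[-0.03,-0.03,0.15],[0,0,0],0],[[-0.03,-0.03,0.15],[0,0,0],0]]}}

```text
time: 10.6
ee_pos: [0.5033, -0.0525, 0.2381]
orientation: [0.167, 0.986, 0.0, -0.0]
wrist_force: [0.2, -1.6, 0.7]
width: 0.012
grip_force: 15.0
```

```bash
python3 -c "from h import *;fr()"
```

```text
t10.60 rad 60.89 toolytan -0.59 z 238.10 | Frad -0.7 Ftan -1.4 Fz 0.7 M [-0.23 -0.04 -0.05] 0.011953722132751353
```

Call:
{"name": "step_arm", "arguments": {"increments": [[[0,-0.01,0.05],[0,0,0],0],[[0,-0.01,0.1],[0,0,0],0],[[0,-0.01,0.13],[0,0,0],0],[[0,-0.01,0.16],[0,0,0],0],[[0,-0.01,0.16],[0,0,0],0],[[0,-0.01,0.16],[0,0,0],0],[[0,-0.01,0.16],[0,0,0],0],[[0,-0.01,0.16],[0,0,0],0]]}}

```text
time: 11.4
ee_pos: [0.5034, -0.0527, 0.2366]
orientation: [0.167, 0.986, -0.0, 0.0]
wrist_force: [1.7, 0.1, 2.3]
width: 0.0123
grip_force: 15.0
```

```bash
python3 -c "from h import *;fr()"
```

```text
t11.40 rad 60.73 toolytan -0.66 z 236.65 | Frad -1.6 Ftan 0.6 Fz 2.3 M [-0.14 -0.23  0.03] 0.012347322696689816
```

Past the ball's start, with forces still low. I'll continue in small steps.

Call:
{"name": "step_arm", "arguments": {"increments": [[[-0.01,0,0.05],[0,0,0],0],[[-0.01,0,0.1],[0,0,0],0],[[-0.01,0,0.14],[0,0,0],0],[[-0.01,0,0.18],[0,0,0],0],[[-0.01,0,0.2],[0,0,0],0],[[-0.01,0,0.2],[0,0,0],0],[[-0.01,0,0.2],[0,0,0],0],[[-0.01,0,0.2],[0,0,0],0]]}}

```text
time: 12.2
ee_pos: [0.5034, -0.0527, 0.2344]
orientation: [0.167, 0.986, 0.0, -0.0]
wrist_force: [3.0, -0.2, -1.5]
width: 0.012
grip_force: 15.0
```

```bash
python3 -c "from h import *;fr()"
```

```text
t12.20 rad 60.71 toolytan -0.71 z 234.40 | Frad -2.9 Ftan 0.8 Fz -1.5 M [-0.21 -0.6  -0.04] 0.01200323510404295
```

Call:
{"name": "step_arm", "arguments": {"increments": [[[-0.02,0,0.05],[0,0,0],0],[[-0.02,0,0.1],[0,0,0],0],[[-0.02,0,0.15],[0,0,0],0],[[-0.02,0,0.2],[0,0,0],0],[[-0.02,0,0.25],[0,0,0],0],[[-0.02,0,0.25],[0,0,0],0],[[-0.02,0,0.25],[0,0,0],0],[[-0.02,0,0.25],[0,0,0],0]]}}

```text
time: 13.0
ee_pos: [0.5036, -0.0527, 0.232]
orientation: [0.167, 0.986, -0.0, -0.0]
wrist_force: [3.6, -1.5, -1.7]
width: 0.0118
grip_force: 15.0
```

```bash
python3 -c "from h import *;fr()"
```

```text
t13.00 rad 60.56 toolytan -0.70 z 231.96 | Frad -3.9 Ftan -0.2 Fz -1.7 M [-0.19 -0.64  0.01] 0.011843792851528614
```

Call:
{"name": "step_arm", "arguments": {"increments": [[[0,0,0.05],[0,0,0],0],[[0,0,0.1],[0,0,0],0],[[0,0,0.13],[0,0,0],0],[[0,0,0.16],[0,0,0],0],[[0,0,0.18],[0,0,0],0],[[0,0,0.2],[0,0,0],0],[[0,0,0.2],[0,0,0],0],[[0,0,0.2],[0,0,0],0]]}}

```text
time: 13.8
ee_pos: [0.5036, -0.0528, 0.2304]
orientation: [0.167, 0.986, -0.0, 0.0]
wrist_force: [2.5, -1.2, 5.5]
width: 0.0116
grip_force: 15.0
```

```bash
python3 -c "from h import *;fr()"
```

```text
t13.80 rad 60.51 toolytan -0.70 z 230.38 | Frad -2.7 Ftan -0.3 Fz 5.5 M [-0.15 -0.36 -0.02] 0.01158564854787636
```

Call:
{"name": "step_arm", "arguments": {"increments": [[[0,0,0.03],[0,0,0],0],[[0,0,0.05],[0,0,0],0],[[0,0,0.05],[0,0,0],0],[[0,0,0.05],[0,0,0],0],[[0,0,0.05],[0,0,0],0],[[0,0,0.05],[0,0,0],0],[[0,0,0.05],[0,0,0],0],[[0,0,0.05],[0,0,0],0]]}}

```text
time: 14.6
ee_pos: [0.5036, -0.0527, 0.2304]
orientation: [0.167, 0.986, -0.0, 0.0]
wrist_force: [0.4, -0.8, 10.5]
width: 0.0114
grip_force: 15.0
```

```bash
python3 -c "from h import *;fr()"
```

```text
t14.60 rad 60.56 toolytan -0.66 z 230.36 | Frad -0.6 Ftan -0.6 Fz 10.5 M [-0.05 -0.08 -0.  ] 0.011393835783152055
```

Call:
{"name": "step_arm", "arguments": {"increments": [[[0,0,-0.05],[0,0,0],0],[[0,0,-0.07],[0,0,0],0.1],[[0,0,-0.07],[0,0,0],0.25],[[0,0,-0.07],[0,0,0],0.25],[[0,0,-0.07],[0,0,0],0.25],[[0,0,-0.07],[0,0,0],0.25],[[0,0,-0.07],[0,0,0],0.25],[[0,0,-0.07],[0,0,0],0.25]]}}

```text
time: 15.4
ee_pos: [0.5036, -0.0527, 0.2302]
orientation: [0.167, 0.986, 0.0, -0.0]
wrist_force: [0.8, -0.2, 0.2]
width: 0.0218
grip_force: 0.0
```

```bash
python3 -c "from h import *;fr()"
```

```text
t15.40 rad 60.56 toolytan -0.69 z 230.19 | Frad -0.9 Ftan 0.1 Fz 0.2 M [ 0.04  0.04 -0.01] 0.02182381790726998
```

Call:
{"name": "step_arm", "arguments": {"increments": [[[0,0,-0.5],[0,0,0],0.25],[[0,0,-2],[0,0,0],0.25],[[0,0,-4.5],[0,0,0],0.25],[[0,0,-6],[0,0,0],0.25],[[-1,0,-6],[0,0,0],0.35],[[-3,0,-6],[0,0,0],0.35],[[-6.05,0,-6],[0,0,0],0.35],[[-6.05,0,-6],[0,0,0],0.35]]}}

```text
time: 16.2
ee_pos: [0.5632, -0.0739, 0.2892]
orientation: [0.167, 0.986, -0.0, 0.001]
wrist_force: [-0.9, -0.2, -0.8]
width: 0.0303
grip_force: 0.0
```

```bash
python3 - <<'E'
from h import *
fr()
c=cams.read_camera("scene");save(c,"seated.png",(210,150,310,230),8)
P=cloud(c);hsv=cv2.cvtColor(c["image"],cv2.COLOR_RGB2HSV)
m=(hsv[...,0]>=5)&(hsv[...,0]<=15)&(hsv[...,1]>140)&(P[...,2]>.055)&(np.hypot(P[...,0]-.505,P[...,1]+.05)<.03)&(P[...,2]<.11)
print(m.sum(),P[m].mean(0),P[m][:,2].max())
E
```

```text
t16.20 rad -2.66 toolytan -1.04 z 289.24 | Frad 0.8 Ftan -0.5 Fz -0.8 M [0.02 0.02 0.01] 0.03034267500686389
62 [ 0.50440031 -0.04816265  0.07343028] 0.0899042190754662
```

View pics/seated.png

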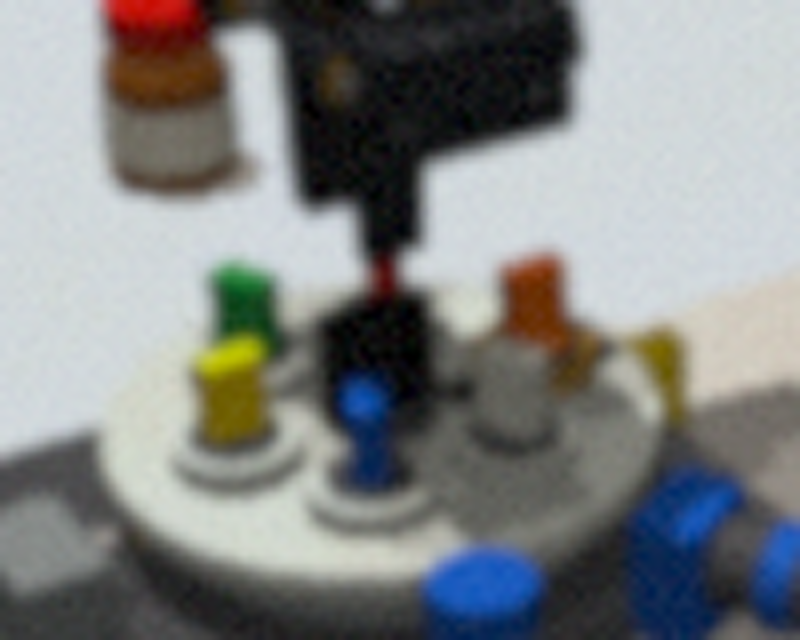

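The orange filter stands seated in the brass collar at crop (535,300), its top level with the others (~90 mm). The gripper hangs above the bar at crop (385,220). Descending onto the bar.

Call:
{"name": "step_arm", "arguments": {"increments": [[[0,0,0],[0,0,0],0.35],[[0,0,0],[0,0,0],0.35],[[0,0,1],[0,0,0],0.35],[[0,0,2.5],[0,0,0],0.35],[[0,0,4],[0,0,0],0.35],[[0,0,5.2],[0,0,0],0.35],[[0,0,5.7],[0,0,0],0.35],[[0,0,5.7],[0,0,0],0.35]]}}

```text
time: 17.05
ee_pos: [0.5606, -0.0726, 0.2326]
orientation: [0.167, 0.986, 0.0, -0.001]
wrist_force: [0.5, 0.3, 0.0]
width: 0.0308
grip_force: 0.0
```

```bash
python3 -c "from h import *;fr()"
```

```text
t17.05 rad 0.16 toolytan -0.68 z 232.60 | Frad -0.4 Ftan 0.5 Fz 0.0 M [ 0.06 -0.01  0.02] 0.030843333870713297
```

Call:
{"name": "step_arm", "arguments": {"increments": [[[0,0,0],[0,0,0],0.2],[[0,0,0],[0,0,0],0.1],[[0,0,0],[0,0,0],0],[[0,0,0],[0,0,0],0],[[0,0,0],[0,0,0],0],[[0,0,0],[0,0,0],0],[[0,0,0],[0,0,0],0],[[0,0,0],[0,0,0],0]], "newtons": 25}}

```text
time: 17.85
ee_pos: [0.5607, -0.0732, 0.2338]
orientation: [0.167, 0.986, -0.001, 0.0]
wrist_force: [-2.5, -5.2, 2.7]
width: 0.0116
grip_force: 25.0
```

```bash
python3 -c "from h import *;fr()"
```

```text
t17.85 rad -0.13 toolytan -1.25 z 233.81 | Frad 0.7 Ftan -5.7 Fz 2.7 M [-0.74  0.38 -0.02] 0.011558045694266451
```

Call:
{"name": "step_arm", "arguments": {"increments": [[[0,-0.06,0],[0,0,0.03],0],[[0,-0.06,0],[0,0,0.1],0],[[0,-0.06,0],[0,0,0.17],0],[[0,-0.06,0],[0,0,0.24],0],[[0,-0.06,0],[0,0,0.31],0],[[0,-0.06,0],[0,0,0.38],0],[[0,-0.06,0],[0,0,0.45],0],[[0,-0.06,0],[0,0,0.52],0]]}}

```text
time: 18.65
ee_pos: [0.5611, -0.0736, 0.2341]
orientation: [0.415, 0.91, -0.001, 0.002]
wrist_force: [1.2, -4.7, 2.3]
width: 0.0175
grip_force: 36.4
```

Call:
{"name": "step_arm", "arguments": {"increments": [[[0,0,0],[0,0,0.07],0],[[0,0,0],[0,0,0.14],0],[[0,0,0],[0,0,0.21],0],[[0,0,0],[0,0,0.28],0],[[0,0,0],[0,0,0.35],0],[[0,0,0],[0,0,0.42],0],[[0,0,0],[0,0,0.49],0],[[0,0,0],[0,0,0.52],0]]}}

```text
time: 19.45
ee_pos: [0.5605, -0.0743, 0.234]
orientation: [0.635, 0.772, -0.001, 0.001]
wrist_force: [-5.1, -10.4, 3.8]
width: 0.0169
grip_force: 27.4
```

```bash
python3 - <<'E'
from h import *
s=bot.state();print(s["ee_pos"],s["wrist_force"],s["ft_torque"],s["qpos"][5],s["width"])
y=R.from_quat(s["orientation"]).as_matrix()[:,1];print(np.degrees(np.arctan2(y[1],y[0])), "want ~",70.8-60)
E
```

```text
[ 0.56054641 -0.07427186  0.233993  ] [ -5.06242007 -10.36026936   3.81418066] [-1.67577751  0.67314648  0.59674664] -0.5328550451927431 0.016861605756221334
11.120185808268497 want ~ 10.799999999999997
```

```bash
python3 - <<'E'
from h import *
c=cams.read_camera("scene");save(c,"turn.png",(210,150,310,230),8)
P=cloud(c);hsv=cv2.cvtColor(c["image"],cv2.COLOR_RGB2HSV);H=np.array([.561,-.0725])
for k,(a,b) in {"orange":(5,16),"yellow":(24,34),"green":(45,80),"blue":(100,125)}.items():
    D=np.hypot(P[...,0]-H[0],P[...,1]-H[1])
    m=(hsv[...,0]>=a)&(hsv[...,0]<=b)&(hsv[...,1]>110)&(P[...,2]>.083)&(P[...,2]<.097)&(D<.085)&(D>.03)
    if m.sum()>5:
        q=P[m].mean(0);print(k,m.sum(),q.round(4),np.degrees(np.arctan2(q[1]-H[1],q[0]-H[0])))
E
```

```text
orange 32 [ 0.5344 -0.0194  0.0878] 116.60178706462965
yellow 6 [ 0.5903 -0.1155  0.0842] -55.69591075844497
blue 23 [ 0.6169 -0.07    0.0874] 2.511885515432091
```

View pics/turn.png

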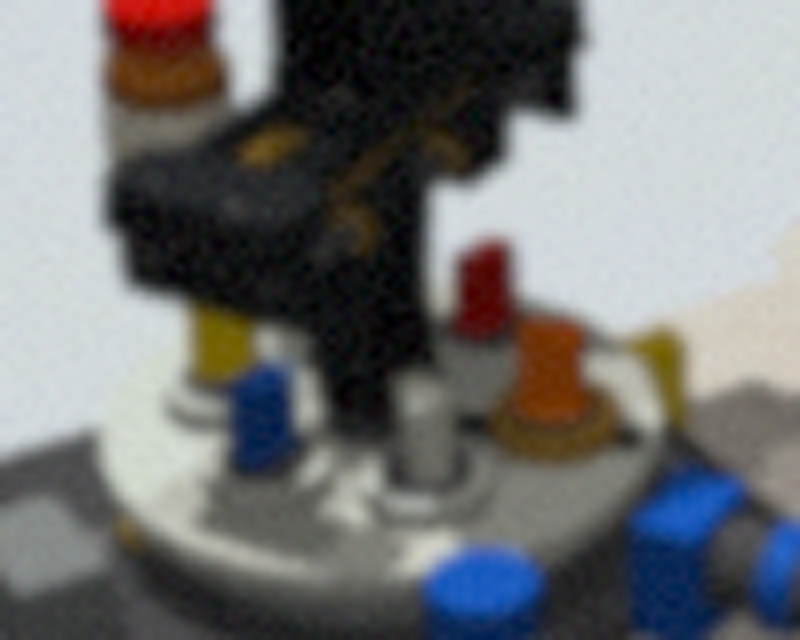

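The orange filter sits in the collar at crop (550,390), partway to the port. The wheel is at about 42°, past the crest, because the bar skewed in the pads. I'll turn a little further and then open.

Call:
{"name": "step_arm", "arguments": {"increments": [[[0,0,0],[0,0,0.05],0],[[0,0,0],[0,0,0.1],0],[[0,0,0],[0,0,0.15],0],[[0,0,0],[0,0,0.2],0],[[0,0,0],[0,0,0.22],0],[[0,0,0],[0,0,0.22],0],[[0,0,0],[0,0,0.22],0],[[0,0,0],[0,0,0.22],0]]}}

```text
time: 20.3
ee_pos: [0.5603, -0.0745, 0.234]
orientation: [0.716, 0.698, -0.001, 0.001]
wrist_force: [-5.9, -10.6, 4.4]
width: 0.0165
grip_force: 24.3
```

Call:
{"name": "step_arm", "arguments": {"increments": [[[0,0,0],[0,0,0.22],0.22],[[0,0,0],[0,0,0.22],0.25],[[0,0,0],[0,0,0.15],0.35],[[0,0,0],[0,0,0.05],0.35],[[0,0,0],[0,0,-0.05],0.35],[[0,0,0],[0,0,-0.15],0.35],[[0,0,0],[0,0,-0.2],0.35],[[0,0,0],[0,0,-0.2],0.35]]}}

```text
time: 21.1
ee_pos: [0.5606, -0.073, 0.2334]
orientation: [0.642, 0.766, 0.0, 0.0]
wrist_force: [-0.4, 0.1, -0.9]
width: 0.0307
grip_force: 0.0
```

```bash
python3 - <<'E'
from h import *
s=bot.state();print(s["ee_pos"],s["wrist_force"],s["width"])
y=R.from_quat(s["orientation"]).as_matrix()[:,1];print(np.degrees(np.arctan2(y[1],y[0])))
c=cams.read_camera("scene")
P=cloud(c);hsv=cv2.cvtColor(c["image"],cv2.COLOR_RGB2HSV);H=np.array([.561,-.0725])
for k,(a,b) in {"orange":(5,16),"blue":(100,125)}.items():
    D=np.hypot(P[...,0]-H[0],P[...,1]-H[1])
    m=(hsv[...,0]>=a)&(hsv[...,0]<=b)&(hsv[...,1]>110)&(P[...,2]>.083)&(P[...,2]<.097)&(D<.085)&(D>.03)
    if m.sum()>5:
        q=P[m].mean(0);print(k,m.sum(),q.round(4),np.degrees(np.arctan2(q[1]-H[1],q[0]-H[0])))
E
```

```text
[ 0.56060198 -0.07302204  0.23339716] [-0.41452853  0.10937973 -0.89905398] 0.03073802317259956
10.05256182998645
orange 38 [ 0.5494 -0.0128  0.0881] 100.96882261390272
blue 27 [ 0.613  -0.0866  0.0881] -15.212861085544171
```

Call:
{"name": "step_arm", "arguments": {"increments": [[[0,0,-0.5],[0,0,0],0.35],[[0,0,-2],[0,0,0],0.35],[[0,0,-4.5],[0,0,0],0.35],[[0,0,-8],[0,0,0],0.35],[[0,0,-12],[0,0,0],0.35],[[0,0,-15],[0,0,0],0.35],[[0,0,-17],[0,0,0],0.35],[[0,0,-17],[0,0,0],0.35]]}}

```text
time: 21.95
ee_pos: [0.5604, -0.0731, 0.4063]
orientation: [0.643, 0.766, 0.001, 0.003]
wrist_force: [0.5, -0.5, -0.3]
width: 0.031
grip_force: 0.0
```

Call:
{"name": "step_arm", "arguments": {"increments": [[[0,-4,0],[0,0,0],0.35],[[0,-8,0],[0,0,0],0.35],[[0,-12,0],[0,0,0],0.35],[[0,-16,0],[0,0,0],0.35],[[0,-20,0],[0,0,0],0.35],[[0,-22,0],[0,0,0],0.35],[[0,-22,0],[0,0,0],0.35],[[0,-22,0],[0,0,0],0.35]]}}

```text
time: 22.75
ee_pos: [0.3442, -0.1118, 0.4029]
orientation: [0.643, 0.766, 0.0, -0.0]
wrist_force: [-0.2, 0.1, -0.6]
width: 0.0306
grip_force: 0.0
```

```bash
python3 - <<'E'
from h import *
s=bot.state();print(s["time"],s["ee_pos"],s["wrist_force"],s["joint_velocities"].round(3))
for n in("top","scene"):
    c=cams.read_camera(n);save(c,"end_"+n+".png",(235,155,365,285) if n=="top" else (210,150,310,230),4.5)
    P=cloud(c);hsv=cv2.cvtColor(c["image"],cv2.COLOR_RGB2HSV);H=np.array([.5603,-.0724] if n=="top" else [.5619,-.0718])
    for k,(a,b) in {"orange":(5,16),"yellow":(24,34),"green":(45,80),"blue":(100,125)}.items():
        D=np.hypot(P[...,0]-H[0],P[...,1]-H[1])
        m=(hsv[...,0]>=a)&(hsv[...,0]<=b)&(hsv[...,1]>110)&(P[...,2]>.083)&(P[...,2]<.097)&(D<.085)&(D>.03)
        if m.sum()>5:
            q=P[m].mean(0);print(n,k,m.sum(),q.round(4),np.degrees(np.arctan2(q[1]-H[1],q[0]-H[0])),np.hypot(*(q[:2]-H)))
E
```

```text
22.75 [ 0.34424919 -0.11180549  0.40292278] [-0.195902    0.05242823 -0.6290626 ] [ 0.016  0.02  -0.023 -0.     0.003 -0.001]
top yellow 44 [ 0.5708 -0.1253  0.09  ] -78.73379831896945 0.05394514839774232
top green 48 [ 0.5197 -0.1084  0.0892] -138.4450392383419 0.05431755202021326
top blue 41 [ 0.6105 -0.0893  0.0894] -18.59069495743755 0.05292697312846207
scene orange 40 [ 0.5501 -0.0131  0.0881] 101.33824858073338 0.059839987012845465
scene yellow 20 [ 0.5732 -0.1226  0.088 ] -77.43533304679316 0.05208993714107511
scene green 10 [ 0.5237 -0.1036  0.0886] -140.24893125370048 0.04974206833319556
scene blue 30 [ 0.6131 -0.0869  0.0881] -16.481639694250724 0.0533524056285158
```

View pics/end_top.png

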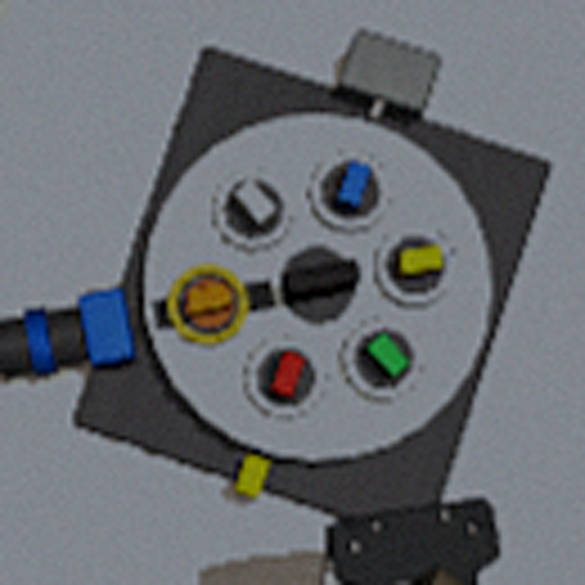

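The top view shows the orange filter in its brass collar at crop (208,303), facing the blue port at (105,328). The wheel has turned about 59.5°, and the arm is clear.

```bash
python3 -c "
from bench import close_job
print(close_job())"
```

```text
the job is handed in; nothing more can be done
None
```

The orange-tabbed filter is pressed home in the brass collar, and the wheel is turned one click clockwise to the blue port (about 59.5° by camera). The arm is clear and the job was handed in after about 23 s; no verdict was returned.

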